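Renew the wax pads of the uncapper's chain waxer

TASK

Swing open the retaining bail of the blue chain-waxer carrier by its red-knobbed lever and renew the wax pads: pull every spent pad out of its clips and lay it flat on the floor of the white scrap pan, and lift every fresh pad out of the casting mould and press it down into a carrier station of its own, any station, until both ears are past the spring clips and it sits flat and fully home. A station for which there is no fresh pad stays empty. Finish with the bail swung fully shut over the pads again; leave the pan upright on the bench and the other things on the bench alone.

Things in the scene. Friction and masses are not known exactly. Their poses are not given: they have to be found in the camera images.
- carrier: Chain-waxer carrier, screwed down: blue end rails (x = +-47 to +-61 mm) on an aluminium base 180 (x) x 212 (y) mm; origin = centre of underside, z up. Three stations along y, 68 mm apart. At each, both rails have an ear slot open at the top: floor 45 mm above the bench, walls 27 mm apart, tops at 69 mm. Between the rails it is open: the wax hangs there. 3 mm end play for the plate.
- bail (a joint): Retaining bail of the carrier: a 6 mm steel bar along y on two arms. 0 = shut: the bar lies 2 mm over all seated back plates at carrier x = +28 mm, 55 mm above the bench, and no pad can pass; 1.6 rad = open, bar upright clear of the stations. Pivot line along carrier y at carrier x = +80 mm, 55 mm above the bench. Stiff: stays at any angle; 2 to 6 N at the lever's knob turn it.
- bail_tip (a point): Centre of the red ball knob (18 mm dia) on the bail's lever, 60 mm from the pivot line, at carrier y = +130 mm, beside the carrier. Bail shut: the lever leans 0.75 rad from upright towards carrier -x; open: 0.85 rad towards +x. Push the knob across to turn the bail.
- seat1 (a point): Station at carrier y = -68 mm: where a pad's origin lies when fully home; axes as the carrier's; pad x along it, either way round. Each ear slot has two sprung brass clips, 22 mm apart at the top, 13 at a crest 10 mm above the slot floor, wider below: ears pushed down (5 to 20 N per pad, more than its weight) snap past. Pulling out takes as much.
- seat2 (a point): Station at carrier y = 0, like seat1: where a pad's origin lies when fully home; axes as the carrier's.
- seat3 (a point): Station at carrier y = +68 mm, like seat1: where a pad's origin lies when fully home; axes as the carrier's.
- mould: Open aluminium casting mould, fixed, 140 (x) x 200 (y) x 35 mm high; origin = centre of underside. Three cavities 78 x 50 x 20.5 deep along y, 68 mm apart, some empty. A pad's plate rests on the top face (pad origin 35 mm above the bench, x along mould x), wax in the cavity with 2 mm play; it lifts straight up, nothing holds it.
- fresh1: Fresh pad, bright steel plate, may be absent, starts in the mould. x through both ears, z up; origin = centre of the plate's underside. Plate 92 x 40 x 5 mm; an ear on each x end, 14 long x 16 wide x 5 (120 over both). Black upright grip rib centred on top: 36 long (x), 12 thick (y), z 5 to 31 mm. Yellow wax block below: 74 x 46 mm, z -20 to 0. 0.24 kg.
- fresh2: Fresh pad, bright steel plate, may be absent, starts in the mould. x through both ears, z up; origin = centre of the plate's underside. Plate 92 x 40 x 5 mm; an ear on each x end, 14 long x 16 wide x 5 (120 over both). Black upright grip rib centred on top: 36 long (x), 12 thick (y), z 5 to 31 mm. Yellow wax block below: 74 x 46 mm, z -20 to 0. 0.24 kg.
- fresh3: Fresh pad, bright steel plate, may be absent, starts in the mould. x through both ears, z up; origin = centre of the plate's underside. Plate 92 x 40 x 5 mm; an ear on each x end, 14 long x 16 wide x 5 (120 over both). Black upright grip rib centred on top: 36 long (x), 12 thick (y), z 5 to 31 mm. Yellow wax block below: 74 x 46 mm, z -20 to 0. 0.24 kg.
- spent1: Spent pad, blackened plate, may be absent, starts clipped home in a station. x through both ears, z up; origin = centre of the plate's underside. Plate 92 x 40 x 5 mm; an ear on each x end, 14 long x 16 wide x 5 (120 over both). Black upright grip rib centred on top: 36 long (x), 12 thick (y), z 5 to 31 mm. Thin brown wax below: 74 x 42 mm, z -7 to 0. 0.19 kg.
- spent2: Spent pad, blackened plate, may be absent, starts clipped home in a station. x through both ears, z up; origin = centre of the plate's underside. Plate 92 x 40 x 5 mm; an ear on each x end, 14 long x 16 wide x 5 (120 over both). Black upright grip rib centred on top: 36 long (x), 12 thick (y), z 5 to 31 mm. Thin brown wax below: 74 x 42 mm, z -7 to 0. 0.19 kg.
- spent3: Spent pad, blackened plate, may be absent, starts clipped home in a station. x through both ears, z up; origin = centre of the plate's underside. Plate 92 x 40 x 5 mm; an ear on each x end, 14 long x 16 wide x 5 (120 over both). Black upright grip rib centred on top: 36 long (x), 12 thick (y), z 5 to 31 mm. Thin brown wax below: 74 x 42 mm, z -7 to 0. 0.19 kg.
- pan: Loose white enamelled scrap pan, 150 (x) x 200 (y) mm outside, 25 mm high, 3 mm walls and floor, 0.7 kg; origin = centre of underside. Three pads fit flat side by side, lengthwise along the pan's x, about 58 mm apart along its y. It may get knocked a few cm.
- jar1: Bystander: honey jar, brass lid, 68 mm dia x 100 mm, origin centre of underside. Leave alone.
- jar2: Bystander: honey jar, white lid, 68 mm dia x 100 mm, origin centre of underside. Leave alone.
- hive_tool: Bystander: red hive tool lying flat, 240 x 45 x 16 mm, origin at its middle. Leave alone.
- fork: Bystander: uncapping fork lying flat, 190 x 50 x 22 mm. Leave alone.
- brush: Bystander: brush lying flat, about 200 mm long. Leave alone.
- wax_cake: Bystander: round yellow wax cake, 104 mm dia x 30 mm, origin centre of underside. Leave alone.

How it is judged:
By the outcome, as a careful person would: the job done as asked, in the order asked, and still so for the second after the job is handed in, with the robot touching nothing.
Of fresh1, fresh2, fresh3 only 2 to 3 are there at a start; the rules pass over those that are not, and their reading is None.
Of spent1, spent2, spent3 only 2 to 3 are there at a start; the rules pass over those that are not, and their reading is None.
At some moment in a run one of pan may be knocked a few centimetres aside while the robot is not near it.
Once in a run the grip may slacken for a moment while it holds something.
It also fails if it takes over 210 s, if anything falls off the work surface, if the arm or the gripper's body presses on something with over 40 N, if the wrist force passes 120 N, or if a joint passes its speed limit or range.

ROBOT

A 7-joint arm with a two-finger parallel gripper is mounted at the origin on the work surface. World frame = base frame: x ahead of the robot, y to its left, z up, the work surface at z = 0. Lengths are in mm, angles in rad, forces in N, time in s.
With the tool pointing down it reaches from about 425 to 1025 mm from the base axis. Payload 9.4 kg.
Tool frame: the origin (TCP) lies midway between the tips of the shut fingers; the grasp point (between the pads) lies 19 mm behind it; z points along the fingers, y is the line along which they close (so a half turn about z gives the same grasp; the last joint's range is limited). The gripper opens to 93 mm and grips with 3 to 60 N. Pads are 15 mm wide; open, the fingers measure 128 mm over their backs; the gripper's body (75 mm by 188 mm) begins 65 mm behind the grasp point.
Start: joints at [-1.296, 0.599, -0.003, 1.599, 0.002, 0.943, -0.08], TCP at [249.831, 680.594, 218.618] pointing down, gripper open.
Joint ranges: [-2.57, 2.57], [-0.35, 1.97], [-1.29, 1.29], [0.11, 2.56], [-1.05, 4.19], [0.11, 1.86], [-2.63, 2.63]. Speed limits (rad/s): [2.22, 2.22, 3.01, 3.01, 3.14, 3.14, 3.14].

INTERFACE

Orientations are given as a unit quaternion [w, x, y, z].
In Python, from cell import r, eyes, job_done gives the robot as it stands.
- The arm moves only by the tool arm_command, never from a script. Its argument "steps" is one flat list of numbers, 4 for each row, row after row: the shift along the world's x, y, z in m, then the turn about the world's z in rad. In form: [tx, ty, tz, turn, tx, ty, tz, turn, ...]. A call has exactly 10 rows; each row is the pose to reach, as a shift and turn from the pose commanded when the call began; what a row does not reach only later rows make up. A row lasts 1/10 s, in which the tool goes at most 50 mm and 8.59 degrees, less where a joint would pass 70% of its speed; a pose out of reach is approached as far as the arm can. A call with a gripper value outside its range is refused whole. "claw" is the opening, from -1 (shut) to 1 (fully open), set as the call begins (left out, the last holds). The fingers move at their own pace and stop on an object; the grip force is fixed at half the most. Time passes only in rows, so rows that repeat a pose let the fingers close, or fill a call up. It gives the time, the measured TCP pose, the force, the opening and the grip force at its end, in the units of the state.
- r.get_state(): the state, without advancing time (a new reading comes with each control period).
- eyes.capture(name): name is "scene" or "top" or "wrist"; returns the picture (420x560x3 uint8, blue, green, red); there is no depth.
- eyes.camera_params(name): a dict with "fovy" (degrees; the focal length in pixels is half the picture's height over the tangent of half this angle, whatever the lens; pixels are square), "cx", "cy" (the principal point, pixels), "position" and "attitude" of the camera in the world. Camera axes: x right, y down, z forward; pixel columns grow to the right and rows downward; lengths in mm; the calibration is good to about 2 mm. A picture is of the moment at which its call begins: read the wrist's pose just before it. camera_params takes no time and is no camera call; for the wrist camera it gives the pose at the moment of the call.
- job_done(): hands the job in; it is judged then, once.
Trained networks look in the newest picture that a camera, given by its name, has taken for a name from the list of things; names that differ only in an ending like _2 or _b are one class to them, and where a whole thing is asked for, a point or a joint stands for the part that bears it (a point fixed in the world has none). Each returns a list of dicts, best first, with "conf" (0 to 1); they miss things now and then, are a little off and sometimes report something else, mostly with a low value. They report only what shows in the picture. A call takes as long as a camera call.
- eyes.spot_in(camera, query): "rect" ([left, top, width, height] in pixels, round what is visible of it).
The state is a dict: "time_s": time; "joint_positions": joint angles; "joint_velocities": joint speeds; "joint_efforts": joint torques, N m; "tcp_pos": TCP position; "tool_rot": TCP orientation; "contact_force": force on the tool from outside, world axes, zero at the start; "torque": the same for the moment, N m; "gripper_width": finger opening in mm; "grip_force": force on a finger pad.
Only numpy, scipy, OpenCV 4.12 (cv2) and the standard library are available. Lean on these libraries where they do the work, as an engineer would, in place of code of your own. Each camera call takes 0.05 s, during which the arm holds its last target. There are 200 camera calls.

## Working session

There is one attempt and no reset: what is moved stays moved. The work goes in short steps, Python scripts to look and compute and a tool call to move; the robot and the scene stay as the last step left them, time stands still between calls to the robot, and variables do not carry over. Pictures are saved under pics/ and viewed, at most 14 in all, crops included, and the job is handed in when it is done.

Besides the shell and the picture viewer there is one more tool, called after "Request:" as name(argument=value, ...) on one line, values as JSON. arm_command: Moves the arm, as the interface text tells. Its arguments: {"type":"object","properties":{"steps":{"type":"array"},"claw":{"type":"number"}},"required":["steps"]}

```bash
ls; mkdir -p pics
python3 - <<'E'
from cell import r, eyes
import cv2
for n in ("scene","top"):
    im=eyes.capture(n); cv2.imwrite(f"pics/{n}0.png",im); print(n,eyes.camera_params(n))
    for q in ("carrier","mould","pan","bail_tip","fresh1","spent1","jar1","wax_cake"):
        print(q,[(round(d["conf"],2),[round(v) for v in d["rect"]]) for d in eyes.spot_in(n,q)][:4])
s=r.get_state();print(s)
E
```

```text
pics
scene {'fovy': 45.66777330428725, 'cx': 275.9394264088417, 'cy': 207.06551792204348, 'position': array([1126.97783874,  641.61392592, 1378.39480066]), 'attitude': array([-0.10453585,  0.33773845,  0.89416808, -0.27471518])}
carrier [(0.66, [196, 133, 83, 63])]
mould [(0.88, [312, 233, 81, 74])]
pan [(0.8, [248, 190, 71, 62])]
bail_tip [(0.76, [215, 163, 47, 30])]
fresh1 [(0.98, [324, 239, 35, 19]), (0.59, [352, 274, 32, 24]), (0.52, [191, 116, 28, 25])]
spent1 [(0.7, [240, 158, 26, 21]), (0.68, [210, 138, 32, 19]), (0.6, [228, 150, 25, 20]), (0.3, [196, 133, 81, 66])]
jar1 [(0.72, [213, 257, 25, 32]), (0.66, [176, 204, 26, 31]), (0.36, [251, 188, 72, 65])]
wax_cake []
top {'fovy': 44.63352825840778, 'cx': 275.87885292653436, 'cy': 208.15093445943933, 'position': array([ 264.69654916,   14.31158317, 1530.87082335]), 'attitude': array([ 0.07284047, -0.68911599,  0.71729499, -0.07281017])}
carrier [(0.6, [328, 201, 86, 70]), (0.31, [146, 217, 85, 58])]
mould [(0.91, [147, 217, 84, 55])]
pan [(0.62, [245, 202, 73, 54]), (0.32, [324, 129, 24, 34]), (0.31, [326, 200, 82, 30])]
bail_ti
[... 363 characters left out ...]
7352,  0.59931654, -0.0025038 ,  1.59941807,  0.00181276,
        0.94287261, -0.07978751]), 'joint_velocities': array([-0.00095773,  0.0009455 ,  0.00113143, -0.00013042,  0.00159098,
        0.00022673, -0.00228623]), 'joint_efforts': array([ 1.93695305e-03, -7.64821529e+01,  1.49722718e+00, -2.52705574e+01,
       -5.22811816e-02,  1.05148749e-02,  7.59846262e-05]), 'tcp_pos': array([249.8492937 , 680.5850023 , 218.59925925]), 'tool_rot': array([ 2.65928582e-05,  1.74983450e-01,  9.84571375e-01, -8.78018595e-06]), 'contact_force': array([-0.92910824,  0.54202153,  0.52490165]), 'torque': array([-0.03540214, -0.00040033,  0.04853626]), 'grip_force': 0.0, 'gripper_width': 92.98530919472508}
```

Run:
```python
import cv2
im=cv2.imread("pics/top0.png")[110:300,130:480]
cv2.imwrite("pics/topc.png",cv2.resize(im,None,fx=2.28,fy=2.28,interpolation=cv2.INTER_CUBIC))
im=cv2.imread("pics/scene0.png")[100:320,160:420]
cv2.imwrite("pics/scenec.png",cv2.resize(im,None,fx=2.7,fy=2.7,interpolation=cv2.INTER_CUBIC))
```

```text
(no output)
```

View pics/topc.png

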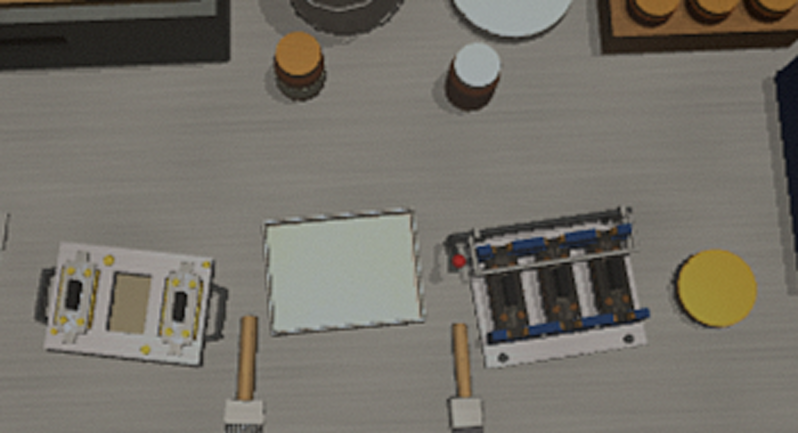

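View pics/scenec.png

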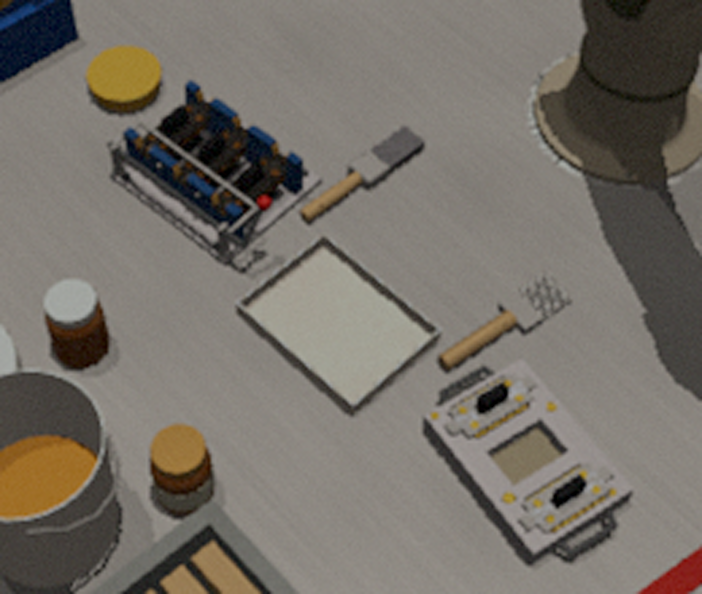

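```bash
cat > h.py <<'E'
import numpy as np, cv2
from scipy.spatial.transform import Rotation as R
from cell import r, eyes
def back(p,uv,z):
    """pixels -> world xy at height z"""
    f=210/np.tan(np.radians(p["fovy"])/2); q=p["attitude"]
    M=R.from_quat([q[1],q[2],q[3],q[0]]).as_matrix()
    uv=np.atleast_2d(np.asarray(uv,float))
    d=np.c_[(uv[:,0]-p["cx"])/f,(uv[:,1]-p["cy"])/f,np.ones(len(uv))]@M.T
    o=np.asarray(p["position"])
    return o[:2]+d[:,:2]*((z-o[2])/d[:,2])[:,None]
def proj(p,X):
    f=210/np.tan(np.radians(p["fovy"])/2); q=p["attitude"]
    M=R.from_quat([q[1],q[2],q[3],q[0]]).as_matrix()
    c=(np.atleast_2d(X)-np.asarray(p["position"]))@M
    return c[:,:2]/c[:,2:]*f+[p["cx"],p["cy"]]
def tool():
    s=r.get_state(); q=s["tool_rot"]
    M=R.from_quat([q[1],q[2],q[3],q[0]]).as_matrix()
    return s, np.arctan2(M[1,1],M[0,1])  # yaw of tool y axis
E
python3 - <<'E'
from h import *
p=eyes.camera_params("top")
c=lambda l:np.array(l)/2.28+[130,110]
for n,l,z in [("mould",[(60,242),(214,260),(201,366),(44,349)],35),("pan",[(263,221),(412,209),(424,321),(273,334)],25),
 ("carbase",[(487,367),(647,342)],8),("ribs",[(74,294),(180,306)],66),("knob",[(459,261)],99),("barL-R",[(474,276),(634,247)],57)]:
    w=back(p,c(l),z); print(n,w.round().tolist(),w.mean(0).round(), [round(float(v),3) for v in np.arctan2(*(w[1]-w[0])[::-1])[None]] if len(w)>1 else "")
w=eyes.camera_params("wrist"); s,y=tool(); print(w,y)
E
```

```text
mould [[568.0, 365.0], [536.0, 164.0], [399.0, 184.0], [429.0, 385.0]] [483. 274.] [-1.729]
pan [[587.0, 100.0], [596.0, -98.0], [446.0, -105.0], [437.0, 91.0]] [517.  -3.] [-1.529]
carbase [[385.0, -185.0], [409.0, -396.0]] [ 397. -290.] [-1.457]
ribs [[494.0, 340.0], [473.0, 205.0]] [483. 272.] [-1.724]
knob [[511.0, -147.0]] [ 511. -147.] 
barL-R [[498.0, -170.0], [527.0, -377.0]] [ 512. -274.] [-1.43]
{'fovy': 61.3959865651637, 'cx': 279.7720017686353, 'cy': 203.41429482724027, 'position': array([174.93693871, 707.78140868, 384.3806312 ]), 'attitude': array([0.11766789, 0.81165637, 0.56625966, 0.08196465])} 1.2190184095358425
```

Request:
arm_command(steps=[0.023, -0.04, 0, 0.02, 0.046, -0.08, 0, 0.04, 0.07, -0.12, 0, 0.06, 0.093, -0.16, 0, 0.09, 0.116, -0.2, 0, 0.11, 0.14, -0.24, 0, 0.13, 0.163, -0.28, 0, 0.15, 0.186, -0.32, 0, 0.17, 0.21, -0.36, 0, 0.19, 0.233, -0.405, 0, 0.196], claw=-1)

```text
time_s: 1.9
tcp_pos: [483.5, 275.0, 218.9]
tool_rot: [0.0, 0.077, 0.997, 0.0]
contact_force: [0.8, -0.3, 0.2]
gripper_width: 17.7
grip_force: 0.0
```

Run:
```python
from h import *
s,y=tool(); print(s["tcp_pos"],y,s["time_s"],s["gripper_width"])
p=eyes.camera_params("wrist"); im=eyes.capture("wrist"); cv2.imwrite("pics/w1.png",im)
a=-0.157; Rm=np.array([[np.cos(a),-np.sin(a)],[np.sin(a),np.cos(a)]])
c=np.array([483,273])
for yy in (-68,0,68):
    w=c+Rm@[0,yy]; print(yy,w.round(1),proj(p,[*w,66]).round())
    cv2.circle(im,tuple(int(v) for v in proj(p,[*w,66])[0]),4,(0,0,255),1)
for q in ("mould","fresh1"): print(q,[(round(d["conf"],2),[round(v) for v in d["rect"]]) for d in eyes.spot_in("wrist",q)])
cv2.imwrite("pics/w1m.png",im)
```

```text
[483.51252474 274.95182764 218.91426824] 1.4164605804282604 1.9 17.7396264026822
-68 [472.4 205.8] [[204. 188.]]
0 [483. 273.] [[278. 188.]]
68 [493.6 340.2] [[351. 188.]]
mould [(0.73, [167, 108, 239, 139])]
fresh1 [(0.98, [324, 121, 47, 117]), (0.81, [190, 118, 51, 118])]
```

View pics/w1m.png

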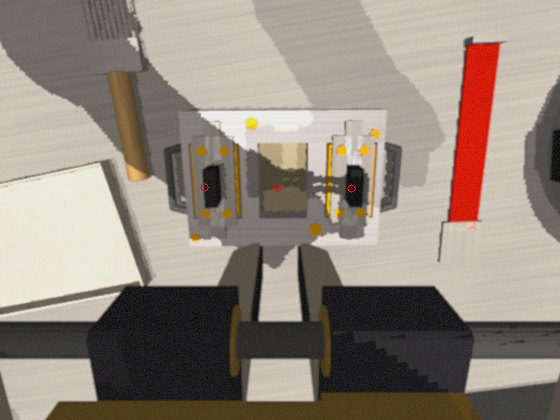

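Run:
```python
import cv2,numpy as np
im=cv2.imread("pics/w1.png")
g=im.max(2)
for x0 in (185,325):
    sub=g[140:240,x0:x0+60]; m=(sub<28).astype(np.uint8)
    n,l,st,c=cv2.connectedComponentsWithStats(m)
    print([(st[i]+[x0,140,0,0,0]).tolist() for i in range(1,n) if st[i,4]>60])
    print(g[186,x0+5:x0+50])
a=cv2.resize(im[150:225,185:240],None,fx=7,fy=7);b=cv2.resize(im[150:225,330:385],None,fx=7,fy=7)
cv2.imwrite("pics/ribs.png",np.hstack([a,b]))
```

```text
[[204, 167, 15, 17, 76], [211, 185, 9, 21, 65]]
[127 113 110 134 146 139 120 114 115 123 122 122 113  82  45  21  25  22
  40  22  40  37  24  36  32  36  29  21  20  32  51  73  83  83  84  95
 107 117 118 123 122 122 125 116 111]
[[346, 171, 17, 35, 314]]
[101 107 104  97  97 120 148 153 122  91  82  75  84  83  80  58  34  27
   3  26  27  28  19  24  20  15  23  18   8  30  17  26  38  56  72  77
  81  80 112 160 198 217 202 165 157]
```

View pics/ribs.png

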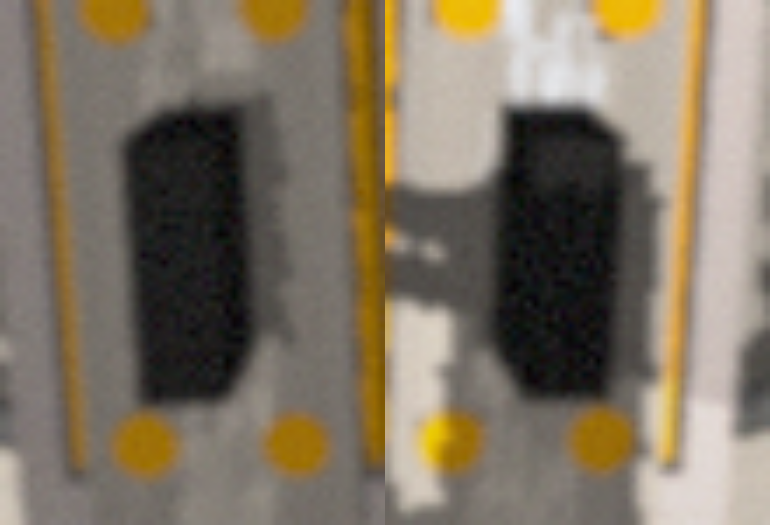

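Request:
arm_command(steps=[0, -0.048, 0, 0.03, 0, -0.096, 0, 0.06, 0, -0.144, 0, 0.09, 0, -0.192, 0, 0.12, 0, -0.24, 0, 0.15, 0, -0.288, 0, 0.18, 0, -0.336, 0, 0.21, 0, -0.384, 0, 0.24, -0.005, -0.432, 0, 0.265, -0.01, -0.475, 0, 0.275])

```text
time_s: 3.05
tcp_pos: [473.0, -199.9, 218.8]
tool_rot: [0.0, -0.061, 0.998, 0.0]
contact_force: [0.6, 0.8, -0.5]
gripper_width: 0.4
grip_force: 0.0
```

Run:
```python
from h import *
s,y=tool(); print(s["tcp_pos"],y)
p=eyes.camera_params("wrist"); im=eyes.capture("wrist"); cv2.imwrite("pics/w2.png",im)
t=s["tcp_pos"]; print("tcp",proj(p,t))
a=0.12; Rm=np.array([[np.cos(a),-np.sin(a)],[np.sin(a),np.cos(a)]]); c=np.array([486,-279])
def mk(x,y,z,col):
    q=proj(p,[*(c+Rm@[x,y]),z])[0]; print(x,y,z,q.round()); cv2.circle(im,tuple(int(v) for v in q),3,col,1)
mk(39,130,99,(255,0,255))
for yy in (-68,0,68): mk(0,yy,76,(0,0,255))
for sx in (-90,90):
  for sy in (-106,106): mk(sx,sy,8,(0,255,0))
cv2.imwrite("pics/w2m.png",cv2.resize(im,None,fx=1.4,fy=1.4))
```

```text
[ 472.99299845 -199.93945315  218.82905736] 1.6921126353952085
tcp [[280.00029594 260.74372842]]
39 130 99 [337. 245.]
0 -68 76 [116. 195.]
0 0 76 [191. 195.]
0 68 76 [267. 195.]
-90 -106 8 [97. 91.]
-90 106 8 [306.  92.]
90 -106 8 [119. 254.]
90 106 8 [302. 254.]
```

View pics/w2m.png

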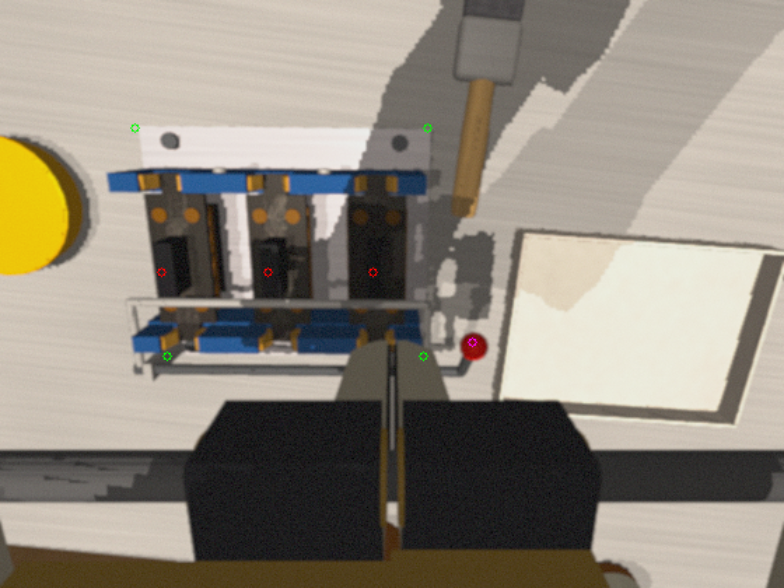

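Request:
arm_command(steps=[0.003, 0.025, -0.02, 0, 0.007, 0.05, -0.05, 0, 0.007, 0.051, -0.09, 0, 0.007, 0.051, -0.131, 0, 0.017, 0.052, -0.131, 0, 0.027, 0.053, -0.131, 0, 0.037, 0.055, -0.131, 0, 0.047, 0.056, -0.131, 0, 0.057, 0.057, -0.131, 0, 0.067, 0.058, -0.131, 0])

```text
time_s: 4.1
tcp_pos: [541.6, -140.7, 89.6]
tool_rot: [0.001, -0.06, 0.998, -0.0]
contact_force: [-2.2, 0.5, 1.8]
gripper_width: 0.7
grip_force: 1.0
```

Request:
arm_command(steps=[0.006, 0.001, 0, 0, 0.012, 0.002, 0, 0, 0.018, 0.002, 0, 0, 0.024, 0.003, 0.001, 0, 0.028, 0.003, 0.002, 0, 0.032, 0.004, 0.003, 0, 0.034, 0.004, 0.004, 0, 0.036, 0.004, 0.004, 0, 0.038, 0.004, 0.004, 0, 0.038, 0.004, 0.004, 0])

```text
time_s: 5.1
tcp_pos: [577.5, -136.8, 91.5]
tool_rot: [-0.0, -0.06, 0.998, 0.0]
contact_force: [-1.1, 0.8, -0.4]
gripper_width: 0.6
grip_force: 0.9
```

Run:
```python
from h import *
s,y=tool(); print(s["tcp_pos"],y,s["contact_force"])
im=eyes.capture("scene"); cv2.imwrite("pics/s1.png",cv2.resize(im[100:220,170:330],None,fx=4,fy=4))
im=eyes.capture("wrist"); cv2.imwrite("pics/w3.png",im)
```

```text
[ 577.53973895 -136.79471254   91.47712733] 1.690142578425549 [-1.09818624  0.77785265 -0.41842781]
```

View pics/s1.png

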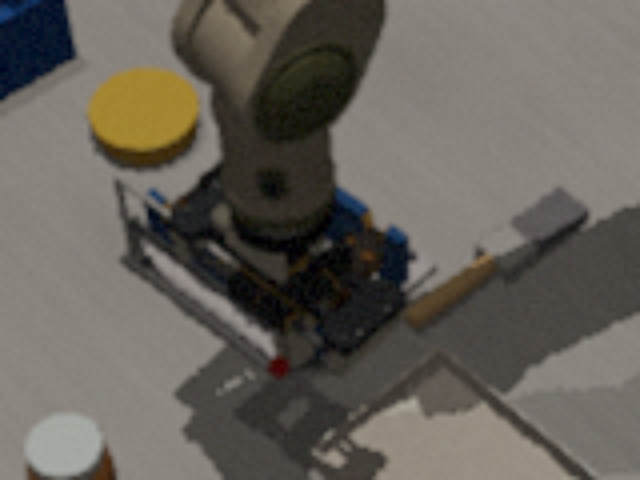

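Request:
arm_command(steps=[0.001, 0, 0, 0, 0.002, 0, 0, 0, 0.003, 0, 0, 0, 0.004, 0, 0, 0, 0.005, 0.001, 0, 0, 0.006, 0.001, 0, 0, 0.006, 0.001, 0, 0, 0.006, 0.001, 0, 0, 0.006, 0.001, 0, 0, 0.006, 0.001, 0, 0])

```text
time_s: 6.2
tcp_pos: [578.9, -136.7, 90.9]
tool_rot: [-0.004, -0.059, 0.998, 0.0]
contact_force: [-13.4, -1.9, 3.8]
gripper_width: 0.5
grip_force: 7.1
```

Request:
arm_command(steps=[-0.02, 0, 0, 0, -0.03, 0, 0.03, 0, -0.035, 0, 0.07, 0, -0.04, -0.02, 0.11, 0, -0.055, -0.05, 0.128, 0, -0.07, -0.08, 0.128, 0, -0.08, -0.11, 0.128, 0, -0.09, -0.13, 0.128, 0, -0.098, -0.142, 0.128, 0, -0.098, -0.142, 0.128, 0], claw=-0.1)

```text
time_s: 7.2
tcp_pos: [485.0, -279.7, 220.0]
tool_rot: [0.0, -0.058, 0.998, -0.001]
contact_force: [-0.7, 0.8, 0.7]
gripper_width: 41.9
grip_force: 0.0
```

Run:
```python
from h import *
s,y=tool(); print(s["tcp_pos"],y,s["gripper_width"])
p=eyes.camera_params("wrist"); im=eyes.capture("wrist"); cv2.imwrite("pics/w4.png",im)
a=0.12; Rm=np.array([[np.cos(a),-np.sin(a)],[np.sin(a),np.cos(a)]]); c=np.array([486,-279])
im=cv2.resize(im,None,fx=3,fy=3,interpolation=cv2.INTER_CUBIC)
def mk(x,y,z,col):
    q=proj(p,[*(c+Rm@[x,y]),z])[0]; print(x,y,z,q.round(1)); cv2.circle(im,tuple(int(v) for v in q*3+1),3,col,1)
for yy in (-68,0,68):
  for sx in (-18,18):
    for sy in (-6,6): mk(sx,yy+sy,76,(0,0,255))
for sx in (-61,-47):
  for sy in (-102,-34,34,102): mk(sx,sy,69,(0,255,0))
cv2.imwrite("pics/w4m.png",im[240:780,440:1240])
```

```text
[ 485.03244071 -279.67972444  219.96292927] 1.6871262783727061 41.879493894090785
-18 -74 76 [197.5 172.6]
-18 -62 76 [210.9 172.5]
18 -74 76 [200.2 211.1]
18 -62 76 [213.3 211. ]
-18 -6 76 [273.9 172.3]
-18 6 76 [287.3 172.2]
18 -6 76 [274.2 210.8]
18 6 76 [287.3 210.8]
-18 62 76 [350.3 172. ]
-18 74 76 [363.8 171.9]
18 62 76 [348.2 210.5]
18 74 76 [361.3 210.5]
-61 -102 69 [163.8 122.8]
-61 -34 69 [241.5 122.4]
-61 34 69 [319.3 122.1]
-61 102 69 [397.2 121.7]
-47 -102 69 [165.3 138.9]
-47 -34 69 [242.1 138.6]
-47 34 69 [318.9 138.3]
-47 102 69 [395.7 137.9]
```

View pics/w4m.png

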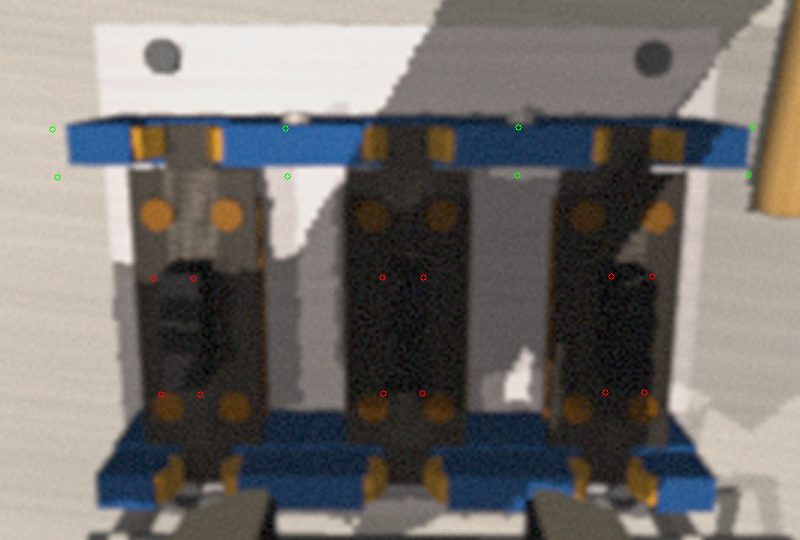

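Request:
arm_command(steps=[-0.005, 0.035, 0, 0, -0.009, 0.069, 0, 0, -0.009, 0.069, -0.04, 0, -0.009, 0.069, -0.08, 0, -0.009, 0.069, -0.11, 0, -0.009, 0.069, -0.135, 0, -0.009, 0.069, -0.15, 0, -0.009, 0.069, -0.16, 0, -0.009, 0.069, -0.167, 0, -0.009, 0.069, -0.167, 0])

```text
time_s: 8.25
tcp_pos: [476.9, -208.2, 52.2]
tool_rot: [-0.0, -0.06, 0.998, 0.0]
contact_force: [0.2, -0.1, 0.1]
gripper_width: 42.1
grip_force: 0.0
```

Request:
arm_command(steps=[0, 0, 0, 0, 0, 0, 0, 0, 0, 0, 0, 0, 0, 0, 0, 0, 0, 0, 0, 0, 0, 0, 0, 0, 0, 0, 0, 0, 0, 0, 0, 0, 0, 0, 0, 0, 0, 0, 0, 0], claw=-1)

```text
time_s: 9.25
tcp_pos: [476.9, -209.5, 53.1]
tool_rot: [0.001, -0.059, 0.998, -0.0]
contact_force: [0.6, -2.3, 6.5]
gripper_width: 11.9
grip_force: 30.0
```

Run:
```python
from h import *
s,y=tool(); print(s["tcp_pos"],y,s["gripper_width"],s["contact_force"],s["torque"])
im=eyes.capture("wrist"); cv2.imwrite("pics/g3.png",im)
cv2.imwrite("pics/g3c.png",cv2.resize(im[60:300,120:440],None,fx=2.5,fy=2.5,interpolation=cv2.INTER_CUBIC))
```

```text
[ 476.93727458 -209.48336656   53.07512924] 1.689512280994183 11.936784850233602 [ 0.61626746 -2.32411731  6.47010581] [-0.46727955  0.0532094  -0.00814379]
```

View pics/g3c.png

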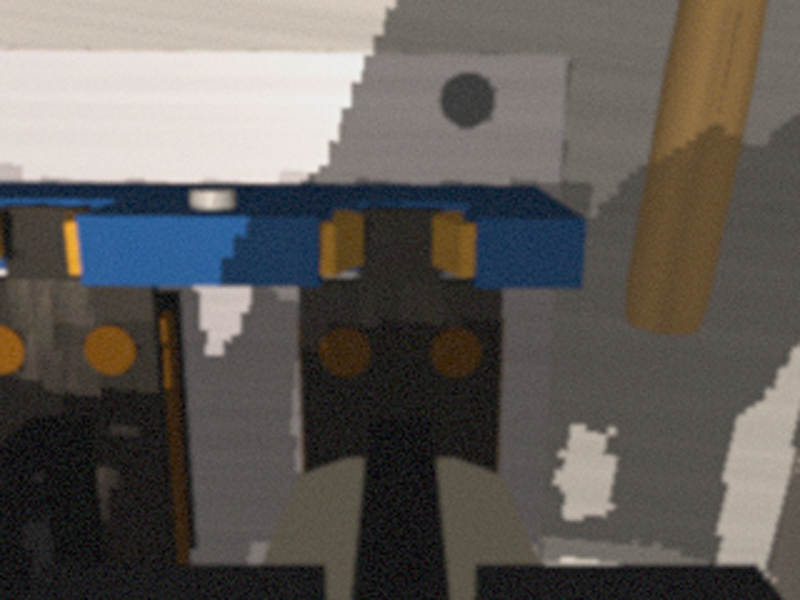

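Request:
arm_command(steps=[0, 0, 0.004, 0, 0, 0, 0.008, 0, 0, 0, 0.012, 0, 0, 0, 0.016, 0, 0, 0, 0.022, 0, 0, 0, 0.03, 0, 0, 0, 0.045, 0, 0, 0, 0.065, 0, 0, 0, 0.09, 0, 0, 0, 0.11, 0])

```text
time_s: 10.3
tcp_pos: [476.5, -208.3, 164.4]
tool_rot: [0.0, -0.06, 0.998, 0.0]
contact_force: [0.0, -0.1, -1.6]
gripper_width: 11.6
grip_force: 30.0
```

Run:
```python
from h import *
s,y=tool(); print(s["tcp_pos"],y,s["gripper_width"],s["contact_force"],s["torque"])
im=eyes.capture("wrist"); cv2.imwrite("pics/l3.png",im)
im2=eyes.capture("top"); cv2.imwrite("pics/top1.png",im2); print(eyes.spot_in("top","pan")[:2])
a=cv2.resize(im[60:300,120:440],None,fx=1.25,fy=1.25);b=cv2.resize(im2[180:280,230:390],(400,300),fx=2.5,fy=2.5,interpolation=cv2.INTER_CUBIC)
cv2.imwrite("pics/l3c.png",np.hstack([a,cv2.resize(b,(400,300))]))
```

```text
[ 476.50852005 -208.26008108  164.37865533] 1.690803733682227 11.634705630106481 [ 0.04838987 -0.14946816 -1.62097511] [ 0.01113253 -0.02889089 -0.00826762]
[{'rect': [246.2, 203.4, 69.9, 53.7], 'conf': 0.9}]
```

View pics/l3c.png

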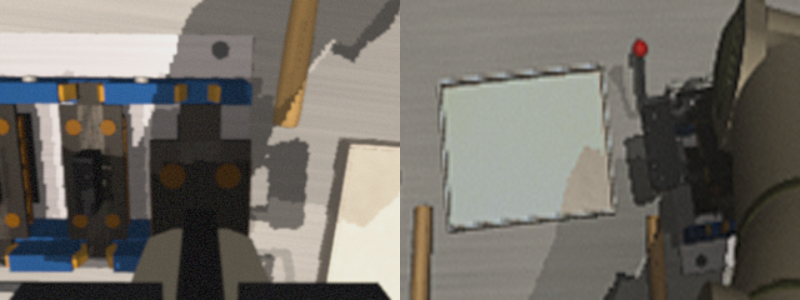

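Request:
arm_command(steps=[0.01, 0.04, 0, -0.03, 0.022, 0.08, 0, -0.06, 0.034, 0.12, 0, -0.078, 0.043, 0.15, 0, -0.078, 0.043, 0.15, -0.04, -0.078, 0.043, 0.15, -0.08, -0.078, 0.043, 0.15, -0.11, -0.078, 0.043, 0.15, -0.13, -0.078, 0.043, 0.15, -0.14, -0.078, 0.043, 0.15, -0.144, -0.078])

```text
time_s: 11.45
tcp_pos: [518.0, -58.5, 18.0]
tool_rot: [-0.002, -0.021, 1.0, 0.0]
contact_force: [-8.2, 2.5, 45.2]
gripper_width: 11.7
grip_force: 30.0
```

Request:
arm_command(steps=[0, 0, 0, 0, 0, 0, 0, 0, 0, 0, 0, 0, 0, 0, 0.002, 0, 0, 0, 0.02, 0, 0, 0, 0.05, 0, 0, 0, 0.09, 0, 0, 0, 0.12, 0, 0, 0, 0.145, 0, 0, 0, 0.145, 0], claw=-0.5)

```text
time_s: 12.45
tcp_pos: [521.2, -59.1, 167.1]
tool_rot: [0.003, -0.02, 1.0, -0.0]
contact_force: [0.8, -0.9, 0.2]
gripper_width: 23.4
grip_force: 0.0
```

Run:
```python
from h import *
s,y=tool(); print(s["tcp_pos"],y,s["gripper_width"],s["contact_force"])
p=eyes.camera_params("wrist");im=eyes.capture("wrist"); cv2.imwrite("pics/p3.png",im)
cv2.imwrite("pics/p3c.png",im)
```

```text
[521.20546828 -59.10049115 167.11369085] 1.6117359484016573 23.38813801849926 [ 0.7759774  -0.85726755  0.16286621]
```

View pics/p3c.png

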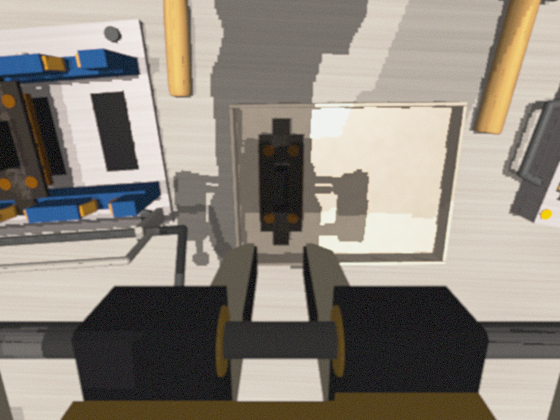

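Request:
arm_command(steps=[-0.007, -0.045, 0, 0.03, -0.014, -0.09, 0, 0.06, -0.021, -0.135, 0, 0.078, -0.029, -0.18, 0, 0.078, -0.035, -0.217, 0, 0.078, -0.035, -0.217, -0.03, 0.078, -0.035, -0.217, -0.06, 0.078, -0.035, -0.217, -0.09, 0.078, -0.035, -0.217, -0.105, 0.078, -0.035, -0.217, -0.11, 0.078], claw=-0.2)

```text
time_s: 13.5
tcp_pos: [483.0, -275.1, 50.8]
tool_rot: [-0.002, -0.06, 0.998, 0.001]
contact_force: [0.4, -0.4, 1.2]
gripper_width: 37.3
grip_force: 0.0
```

Request:
arm_command(steps=[0, 0, 0, 0, 0, 0, 0, 0, 0, 0, 0, 0, 0, 0, 0, 0, 0, 0, 0, 0, 0, 0, 0, 0, 0, 0, 0.004, 0, 0, 0, 0.008, 0, 0, 0, 0.012, 0, 0, 0, 0.018, 0], claw=-1)

```text
time_s: 14.5
tcp_pos: [484.3, -276.3, 71.7]
tool_rot: [-0.0, -0.059, 0.998, -0.0]
contact_force: [0.0, -2.3, -2.3]
gripper_width: 11.9
grip_force: 30.0
```

Request:
arm_command(steps=[0, 0, 0.02, 0, 0, 0, 0.045, 0, 0, 0, 0.07, 0, 0, 0, 0.092, 0, 0, 0, 0.092, 0, 0.009, 0.045, 0.092, -0.03, 0.018, 0.09, 0.092, -0.06, 0.027, 0.135, 0.092, -0.078, 0.033, 0.175, 0.092, -0.078, 0.033, 0.218, 0.092, -0.078])

```text
time_s: 15.5
tcp_pos: [517.4, -55.8, 162.8]
tool_rot: [-0.001, -0.021, 1.0, 0.0]
contact_force: [1.0, 0.3, -0.9]
gripper_width: 11.8
grip_force: 30.0
```

Run:
```python
from h import *
s,y=tool(); print(s["tcp_pos"],y,s["gripper_width"],s["contact_force"])
im2=eyes.capture("top"); cv2.imwrite("pics/top2.png",im2); print(eyes.spot_in("top","pan")[:2])
im=eyes.capture("wrist"); cv2.imwrite("pics/l2.png",im)
```

```text
[517.39625003 -55.76588616 162.75238407] 1.6125915223579166 11.803983009838047 [ 0.98628201  0.26249746 -0.87156689]
[{'rect': [248.0, 202.4, 41.7, 53.7], 'conf': 0.55}]
```

View pics/l2.png

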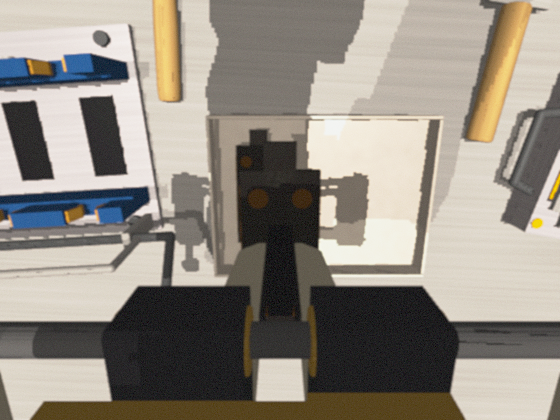

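Run:
```python
from h import *
p=eyes.camera_params("wrist")
w=back(p,[(209,117),(441,117),(425,274),(216,276)],25);print(w.round(1),w.mean(0)); print(np.arctan2(*(w[1]-w[0])[::-1]))
w=back(p,[(259,130),],13);print(w)
```

```text
[[ 454.3 -116.2]
 [ 445.2   77.3]
 [ 590.1   87.6]
 [ 601.4 -110.9]] [522.75490565 -15.54291133]
1.617651148631333
[[464.00173114 -74.81587304]]
```

Request:
arm_command(steps=[0.002, 0.02, 0, 0, 0.004, 0.042, 0, 0, 0.004, 0.042, -0.035, 0, 0.004, 0.042, -0.07, 0, 0.004, 0.042, -0.1, 0, 0.004, 0.042, -0.118, 0, 0.004, 0.042, -0.128, 0, 0.004, 0.042, -0.136, 0, 0.004, 0.042, -0.141, 0, 0.004, 0.042, -0.143, 0])

```text
time_s: 16.65
tcp_pos: [521.7, -16.2, 20.7]
tool_rot: [0.0, -0.02, 1.0, -0.0]
contact_force: [-0.4, -0.7, -1.4]
gripper_width: 11.7
grip_force: 30.0
```

Request:
arm_command(steps=[0, 0, 0, 0, 0, 0, 0, 0, 0, 0, 0, 0, 0, 0, 0.002, 0, 0, 0, 0.02, 0, 0, 0, 0.05, 0, 0, 0, 0.09, 0, 0, 0, 0.12, 0, 0, 0, 0.142, 0, 0, 0, 0.142, 0], claw=-0.5)

```text
time_s: 17.65
tcp_pos: [523.0, -15.9, 165.8]
tool_rot: [0.003, -0.021, 1.0, 0.0]
contact_force: [0.3, -0.5, 0.4]
gripper_width: 23.2
grip_force: 0.0
```

Request:
arm_command(steps=[-0.004, -0.045, 0, 0.03, -0.008, -0.09, 0, 0.06, -0.012, -0.135, 0, 0.078, -0.016, -0.18, 0, 0.078, -0.02, -0.225, 0, 0.078, -0.024, -0.27, 0, 0.078, -0.029, -0.31, 0, 0.078, -0.029, -0.328, 0, 0.078, -0.029, -0.328, -0.03, 0.078, -0.029, -0.328, -0.06, 0.078], claw=-0.2)

```text
time_s: 18.65
tcp_pos: [492.9, -344.3, 102.0]
tool_rot: [0.001, -0.059, 0.998, -0.0]
contact_force: [0.2, 0.1, 0.0]
gripper_width: 37.3
grip_force: 0.0
```

Request:
arm_command(steps=[0, 0, -0.03, 0, 0, 0, -0.042, 0, 0, 0, -0.049, 0, 0, 0, -0.049, 0, 0, 0, -0.049, 0, 0, 0, -0.049, 0, 0, 0, -0.049, 0, 0, 0, -0.049, 0, 0, 0, -0.049, 0, 0, 0, -0.049, 0])

```text
time_s: 19.65
tcp_pos: [492.6, -344.0, 53.8]
tool_rot: [0.0, -0.06, 0.998, -0.0]
contact_force: [0.1, 0.3, -0.7]
gripper_width: 37.4
grip_force: 0.0
```

Request:
arm_command(steps=[0, 0, 0, 0, 0, 0, 0, 0, 0, 0, 0, 0, 0, 0, 0, 0, 0, 0, 0, 0, 0, 0, 0, 0, 0, 0, 0.004, 0, 0, 0, 0.008, 0, 0, 0, 0.012, 0, 0, 0, 0.018, 0], claw=-1)

```text
time_s: 20.65
tcp_pos: [492.5, -343.8, 72.1]
tool_rot: [-0.0, -0.06, 0.998, 0.0]
contact_force: [0.3, -1.4, -2.2]
gripper_width: 12.2
grip_force: 30.0
```

Request:
arm_command(steps=[0, 0, 0.02, 0, 0, 0, 0.045, 0, 0, 0, 0.07, 0, 0, 0, 0.092, 0, 0, 0.02, 0.092, 0, 0.004, 0.065, 0.092, -0.03, 0.008, 0.11, 0.092, -0.06, 0.012, 0.155, 0.092, -0.078, 0.016, 0.2, 0.092, -0.078, 0.02, 0.245, 0.092, -0.078])

```text
time_s: 21.65
tcp_pos: [511.2, -95.3, 163.2]
tool_rot: [-0.001, -0.021, 1.0, 0.001]
contact_force: [1.0, 0.5, -2.2]
gripper_width: 11.5
grip_force: 30.0
```

Request:
arm_command(steps=[0.002, 0.045, 0, 0, 0.004, 0.09, 0, 0, 0.006, 0.125, 0, 0, 0.007, 0.141, 0, 0, 0.007, 0.141, 0, 0, 0.007, 0.141, 0, 0, 0.007, 0.141, 0, 0, 0.007, 0.141, 0, 0, 0.007, 0.141, 0, 0, 0.007, 0.141, 0, 0])

```text
time_s: 22.65
tcp_pos: [519.6, 41.4, 163.6]
tool_rot: [0.0, -0.02, 1.0, -0.0]
contact_force: [0.2, -0.1, -2.5]
gripper_width: 11.9
grip_force: 30.0
```

Run:
```python
from h import *
s,y=tool(); print(s["tcp_pos"],y,s["gripper_width"],s["contact_force"])
im=eyes.capture("wrist"); cv2.imwrite("pics/l1.png",im)
g=cv2.imread("pics/l2.png"); cv2.imwrite("pics/l1c.png",im[90:300,120:480])
```

```text
[519.55813706  41.41091124 163.62937808] 1.6108080216244607 11.889416268811928 [ 0.23852217 -0.14910401 -2.53248025]
```

View pics/l1c.png

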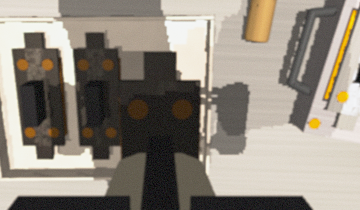

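Request:
arm_command(steps=[0, 0, -0.035, 0, 0, 0, -0.07, 0, 0, 0, -0.1, 0, 0, 0, -0.118, 0, 0, 0, -0.128, 0, 0, 0, -0.136, 0, 0, 0, -0.141, 0, 0, 0, -0.143, 0, 0, 0, -0.1435, 0, 0, 0, -0.1435, 0])

```text
time_s: 23.7
tcp_pos: [519.9, 42.1, 20.6]
tool_rot: [0.0, -0.021, 1.0, 0.0]
contact_force: [0.1, 1.0, -1.0]
gripper_width: 12.0
grip_force: 30.0
```

Request:
arm_command(steps=[0, 0, 0, 0, 0, 0, 0, 0, 0, 0, 0, 0, 0, 0, 0.002, 0, 0, 0, 0.02, 0, 0, 0, 0.05, 0, 0, 0, 0.09, 0, 0, 0, 0.12, 0, 0, 0, 0.142, 0, 0, 0, 0.142, 0], claw=-0.5)

```text
time_s: 24.7
tcp_pos: [521.0, 42.2, 165.1]
tool_rot: [0.003, -0.02, 1.0, 0.0]
contact_force: [-0.8, -0.1, -0.2]
gripper_width: 23.0
grip_force: 0.0
```

Request:
arm_command(steps=[-0.01, 0.04, 0, -0.05, -0.022, 0.085, 0, -0.1, -0.034, 0.13, 0, -0.15, -0.047, 0.17, 0, -0.198, -0.047, 0.17, -0.02, -0.198, -0.047, 0.17, -0.042, -0.198, -0.047, 0.17, -0.042, -0.198, -0.047, 0.17, -0.042, -0.198, -0.047, 0.17, -0.042, -0.198, -0.047, 0.17, -0.042, -0.198], claw=-0.2)

```text
time_s: 25.7
tcp_pos: [473.1, 211.9, 120.9]
tool_rot: [0.001, 0.079, 0.997, 0.0]
contact_force: [-0.1, 0.6, 0.3]
gripper_width: 37.2
grip_force: 0.0
```

Run:
```python
from h import *
s,y=tool(); print(s["tcp_pos"],y,s["gripper_width"],s["contact_force"])
p=eyes.camera_params("wrist");im=eyes.capture("wrist"); cv2.imwrite("pics/f1.png",im)
t=s["tcp_pos"]
for X in ([*t[:2],66],[*t[:2],40]): print(proj(p,X))
cv2.imwrite("pics/f1c.png",cv2.resize(im[60:300,120:440],None,fx=2.5,fy=2.5,interpolation=cv2.INTER_CUBIC))
```

```text
[473.13198153 211.88009806 120.89657225] 1.4131893166723637 37.23285597157713 [-0.11571929  0.56712183  0.34683104]
[[280.15316791 224.20574857]]
[[280.09341782 212.09842138]]
```

View pics/f1c.png

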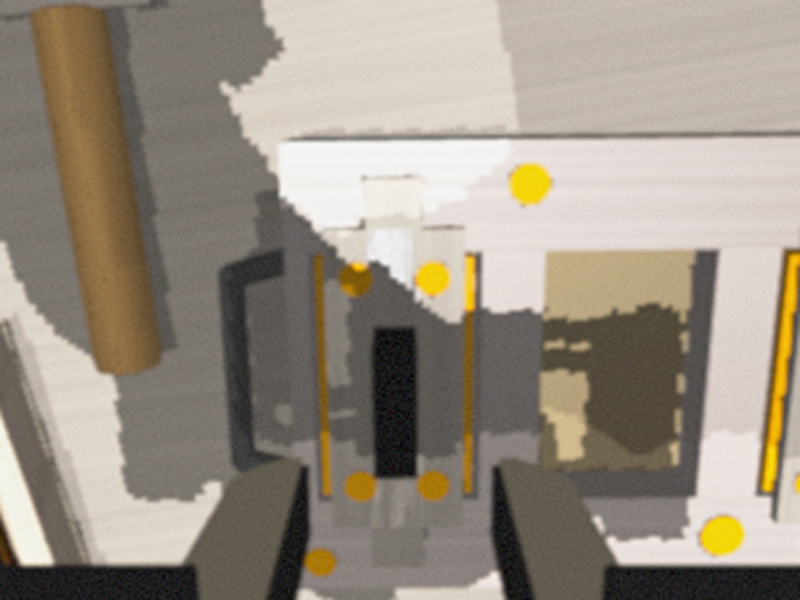

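Request:
arm_command(steps=[0.001, -0.0015, -0.02, 0, 0.001, -0.0015, -0.04, 0, 0.001, -0.0015, -0.055, 0, 0.001, -0.0015, -0.067, 0, 0.001, -0.0015, -0.073, 0, 0.001, -0.0015, -0.077, 0, 0.001, -0.0015, -0.077, 0, 0.001, -0.0015, -0.077, 0, 0.001, -0.0015, -0.077, 0, 0.001, -0.0015, -0.077, 0])

```text
time_s: 26.75
tcp_pos: [473.8, 210.7, 43.5]
tool_rot: [0.0, 0.078, 0.997, 0.0]
contact_force: [-0.9, 0.0, -0.2]
gripper_width: 36.9
grip_force: 0.0
```

Request:
arm_command(steps=[0, 0, 0, 0, 0, 0, 0, 0, 0, 0, 0, 0, 0, 0, 0, 0, 0, 0, 0, 0, 0, 0, 0, 0, 0, 0, 0, 0, 0, 0, 0, 0, 0, 0, 0, 0, 0, 0, 0, 0], claw=-1)

```text
time_s: 27.75
tcp_pos: [473.6, 210.5, 43.1]
tool_rot: [0.0, 0.078, 0.997, -0.0]
contact_force: [-0.1, -0.4, 2.2]
gripper_width: 11.6
grip_force: 30.0
```

Request:
arm_command(steps=[0, 0, 0.01, 0, 0, 0, 0.025, 0, 0, 0, 0.04, 0, 0, 0, 0.06, 0, 0, 0, 0.08, 0, 0, 0, 0.1, 0, 0, 0, 0.11, 0, 0, 0, 0.12, 0, 0, 0, 0.12, 0, 0, 0, 0.12, 0])

```text
time_s: 28.75
tcp_pos: [473.4, 210.5, 162.8]
tool_rot: [-0.0, 0.078, 0.997, -0.0]
contact_force: [-0.7, -0.4, -2.6]
gripper_width: 11.6
grip_force: 30.0
```

Run:
```python
from h import *
s,y=tool(); print(s["tcp_pos"],y,s["gripper_width"],s["contact_force"],s["torque"])
im=eyes.capture("wrist"); cv2.imwrite("pics/f1h.png",im)
a=cv2.resize(im[130:250,200:360],None,fx=2.5,fy=2.5,interpolation=cv2.INTER_CUBIC)
b=cv2.resize(cv2.imread("pics/l3.png")[130:250,200:360],None,fx=2.5,fy=2.5,interpolation=cv2.INTER_CUBIC)
c=cv2.resize(cv2.imread("pics/l1.png")[130:250,200:360],None,fx=2.5,fy=2.5,interpolation=cv2.INTER_CUBIC)
d=cv2.resize(cv2.imread("pics/l2.png")[130:250,200:360],None,fx=2.5,fy=2.5,interpolation=cv2.INTER_CUBIC)
cv2.imwrite("pics/cmp.png",np.vstack([np.hstack([a,b]),np.hstack([c,d])]))
```

```text
[473.3529905  210.49320683 162.7806909 ] 1.4140614287995077 11.642933055422699 [-0.67737747 -0.44941898 -2.57215703] [ 0.02694487 -0.00816844 -0.0447808 ]
```

View pics/cmp.png

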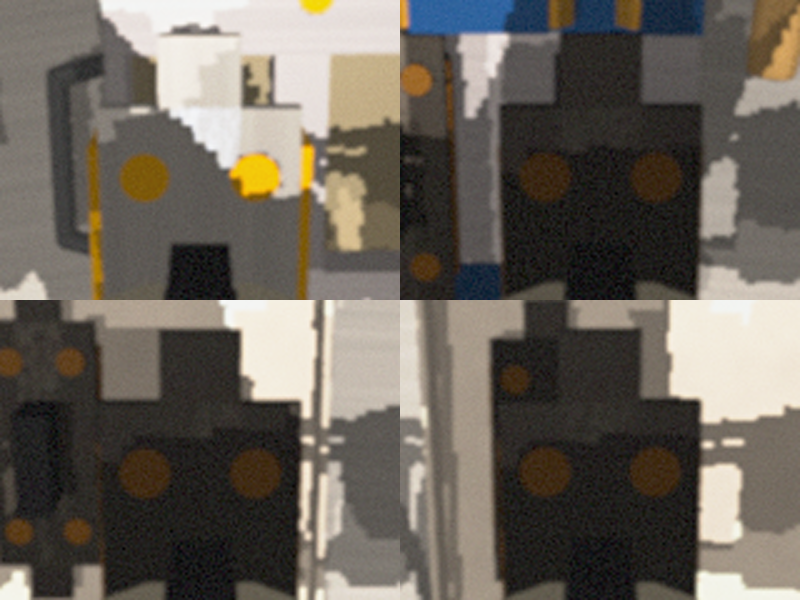

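Request:
arm_command(steps=[0.005, -0.045, 0, 0.03, 0.01, -0.09, 0, 0.06, 0.012, -0.135, 0, 0.09, 0.014, -0.18, 0, 0.12, 0.014, -0.225, 0, 0.15, 0.012, -0.27, 0, 0.18, 0.01, -0.315, 0, 0.21, 0.006, -0.36, 0, 0.24, 0.003, -0.4, 0, 0.27, 0.002, -0.419, 0, 0.276])

```text
time_s: 29.8
tcp_pos: [474.2, -212.5, 162.2]
tool_rot: [-0.001, -0.058, 0.998, -0.0]
contact_force: [0.3, 1.1, -2.3]
gripper_width: 11.6
grip_force: 30.0
```

Request:
arm_command(steps=[0, 0, -0.02, 0, 0, 0, -0.04, 0, 0, 0, -0.055, 0, 0, 0, -0.065, 0, 0, 0, -0.072, 0, 0, 0, -0.078, 0, 0, 0, -0.08, 0, 0, 0, -0.08, 0, 0, 0, -0.08, 0, 0, 0, -0.08, 0])

```text
time_s: 30.8
tcp_pos: [475.9, -208.5, 83.6]
tool_rot: [0.0, -0.06, 0.998, -0.0]
contact_force: [0.5, -0.6, -3.5]
gripper_width: 11.8
grip_force: 30.0
```

Run:
```python
from h import *
s,y=tool(); print(s["tcp_pos"],y,s["gripper_width"],s["contact_force"],s["torque"])
im=eyes.capture("wrist"); cv2.imwrite("pics/i3.png",im)
cv2.imwrite("pics/i3c.png",cv2.resize(im[60:300,120:440],None,fx=2.5,fy=2.5,interpolation=cv2.INTER_CUBIC))
```

```text
[ 475.87811754 -208.51225145   83.59103135] 1.6900163393144088 11.798728172359741 [ 0.49056819 -0.62894669 -3.54670705] [ 0.05510961  0.04443442 -0.03628228]
```

View pics/i3c.png

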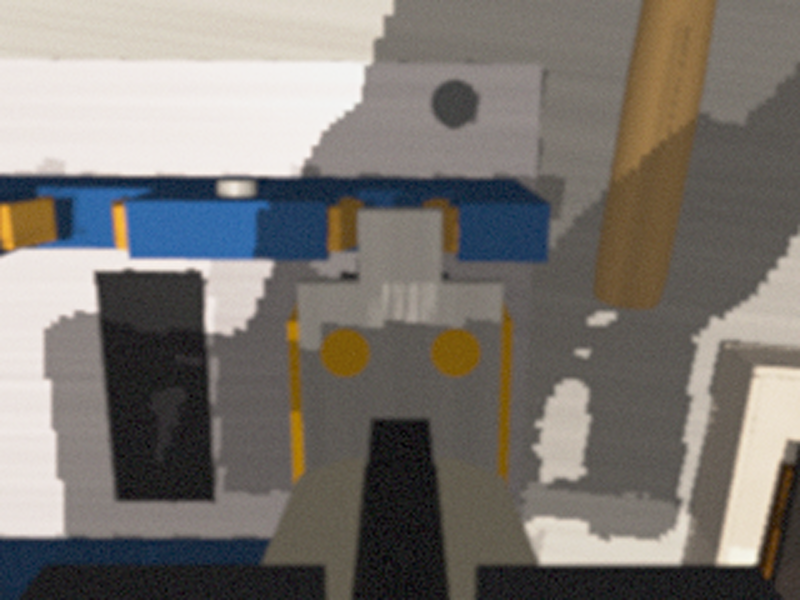

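Request:
arm_command(steps=[0, -0.001, -0.004, 0, 0, -0.001, -0.008, 0, 0, -0.001, -0.012, 0, 0, -0.001, -0.015, 0, 0, -0.001, -0.018, 0, 0, -0.001, -0.021, 0, 0, -0.001, -0.024, 0, 0, -0.001, -0.027, 0, 0, -0.001, -0.029, 0, 0, -0.001, -0.03, 0])

```text
time_s: 31.85
tcp_pos: [475.4, -209.6, 53.1]
tool_rot: [-0.0, -0.059, 0.998, -0.0]
contact_force: [-2.4, -1.8, 18.0]
gripper_width: 11.9
grip_force: 30.0
```

Request:
arm_command(steps=[0, 0, -0.001, 0, 0, 0, -0.002, 0, 0, 0, -0.003, 0, 0, 0, -0.003, 0, 0, 0, -0.003, 0, 0, 0, -0.003, 0, 0, 0, -0.003, 0, 0, 0, -0.003, 0, 0, 0, -0.003, 0, 0, 0, -0.003, 0])

```text
time_s: 32.85
tcp_pos: [475.6, -209.6, 52.7]
tool_rot: [0.001, -0.06, 0.998, -0.0]
contact_force: [-6.3, 0.4, 41.0]
gripper_width: 11.8
grip_force: 30.0
```

Run:
```python
from h import *
s,y=tool(); print(s["tcp_pos"],y,s["gripper_width"],s["contact_force"],s["torque"])
im=eyes.capture("wrist"); cv2.imwrite("pics/i3b.png",im)
cv2.imwrite("pics/i3bc.png",np.hstack([cv2.resize(q[110:270,180:340],None,fx=2.5,fy=2.5,interpolation=cv2.INTER_CUBIC) for q in (im,cv2.imread("pics/g3.png"))]))
```

```text
[ 475.63701002 -209.55678494   52.68049694] 1.68999620481047 11.796657599824204 [-6.33894313  0.3797507  40.97915843] [0.1860191  1.48786724 0.05124303]
```

View pics/i3bc.png

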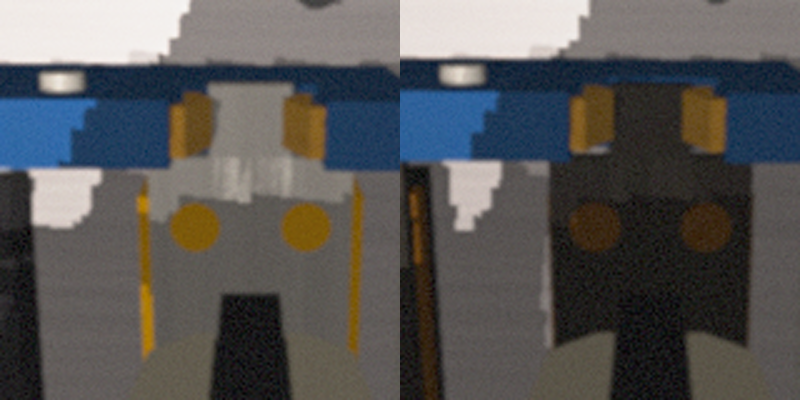

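Request:
arm_command(steps=[0, 0, 0.003, 0, 0, 0, 0.003, 0, 0, 0, 0.003, 0, 0, 0, 0.003, 0, 0, 0, 0.02, 0, 0, 0, 0.045, 0, 0, 0, 0.07, 0, 0, 0, 0.095, 0, 0, 0, 0.113, 0, 0, 0, 0.113, 0], claw=-0.5)

```text
time_s: 33.9
tcp_pos: [476.5, -209.7, 164.9]
tool_rot: [0.001, -0.06, 0.998, -0.001]
contact_force: [0.4, -0.4, 0.0]
gripper_width: 23.2
grip_force: 0.0
```

Run:
```python
from h import *
s,y=tool(); print(s["tcp_pos"],y,s["gripper_width"],s["contact_force"])
im=eyes.capture("wrist"); cv2.imwrite("pics/r3.png",im)
cv2.imwrite("pics/r3c.png",cv2.resize(im[60:300,120:440],None,fx=2.5,fy=2.5,interpolation=cv2.INTER_CUBIC))
```

```text
[ 476.50161198 -209.71290943  164.85628105] 1.68993774043284 23.190100395596748 [ 0.37988173 -0.42074037  0.00439013]
```

Request:
arm_command(steps=[0.005, 0.047, 0, -0.03, 0.01, 0.094, 0, -0.06, 0.012, 0.141, 0, -0.09, 0.014, 0.188, 0, -0.12, 0.014, 0.235, 0, -0.15, 0.014, 0.282, 0, -0.18, 0.014, 0.329, 0, -0.21, 0.016, 0.376, 0, -0.24, 0.018, 0.423, 0, -0.27, 0.019, 0.47, 0, -0.276], claw=-0.2)

```text
time_s: 34.95
tcp_pos: [493.8, 262.3, 161.6]
tool_rot: [-0.001, 0.079, 0.997, -0.001]
contact_force: [1.4, 0.4, 0.0]
gripper_width: 37.3
grip_force: 0.0
```

Request:
arm_command(steps=[0, 0.045, 0, 0, 0, 0.075, 0, 0, 0, 0.0845, 0, 0, 0, 0.0845, -0.02, 0, 0, 0.0845, -0.043, 0, 0, 0.0845, -0.043, 0, 0, 0.0845, -0.043, 0, 0, 0.0845, -0.043, 0, 0, 0.0845, -0.043, 0, 0, 0.0845, -0.043, 0])

```text
time_s: 35.95
tcp_pos: [495.0, 345.2, 120.9]
tool_rot: [0.0, 0.078, 0.997, 0.0]
contact_force: [0.9, -0.0, 0.0]
gripper_width: 37.4
grip_force: 0.0
```

Run:
```python
from h import *
s,y=tool(); print(s["tcp_pos"],y,s["gripper_width"],s["contact_force"])
p=eyes.camera_params("wrist");im=eyes.capture("wrist"); cv2.imwrite("pics/f2.png",im)
print(proj(p,[*s["tcp_pos"][:2],66]))
for f in ("f1","f2"):
    g=cv2.GaussianBlur(cv2.imread(f"pics/{f}.png").max(2),(3,3),0)
    m=(g[150:256,245:315]<30).astype(np.uint8)
    n,l,st,c=cv2.connectedComponentsWithStats(m); print(f,[(st[i]+[245,150,0,0,0]).tolist() for i in range(1,n) if st[i,4]>100])
print([(round(d["conf"],2),[round(v) for v in d["rect"]]) for d in eyes.spot_in("wrist","fresh1")])
```

```text
[494.97993086 345.15902515 120.94955413] 1.4138092715602206 37.41197808452388 [ 0.87395126 -0.04722776  0.03223939]
[[280.15744071 224.22193064]]
f1 [[270, 192, 15, 58, 762]]
f2 [[273, 190, 15, 57, 775]]
[]
```

Request:
arm_command(steps=[-0.0015, 0, -0.02, 0, -0.0015, 0, -0.04, 0, -0.0015, 0, -0.055, 0, -0.0015, 0, -0.067, 0, -0.0015, 0, -0.073, 0, -0.0015, 0, -0.077, 0, -0.0015, 0, -0.077, 0, -0.0015, 0, -0.077, 0, -0.0015, 0, -0.077, 0, -0.0015, 0, -0.077, 0])

```text
time_s: 37.05
tcp_pos: [493.3, 345.2, 43.6]
tool_rot: [0.0, 0.078, 0.997, 0.0]
contact_force: [-0.5, 0.1, 0.1]
gripper_width: 37.4
grip_force: 0.0
```

Request:
arm_command(steps=[0, 0, 0, 0, 0, 0, 0, 0, 0, 0, 0, 0, 0, 0, 0, 0, 0, 0, 0, 0, 0, 0, 0, 0, 0, 0, 0, 0, 0, 0, 0, 0, 0, 0, 0, 0, 0, 0, 0, 0], claw=-1)

```text
time_s: 38.05
tcp_pos: [493.1, 345.2, 43.2]
tool_rot: [0.0, 0.078, 0.997, 0.0]
contact_force: [-0.3, 0.4, 0.7]
gripper_width: 11.7
grip_force: 30.0
```

Request:
arm_command(steps=[0, 0, 0.01, 0, 0, 0, 0.025, 0, 0, 0, 0.04, 0, 0, 0, 0.06, 0, 0, 0, 0.08, 0, 0, 0, 0.1, 0, 0, 0, 0.11, 0, 0, 0, 0.12, 0, 0, 0, 0.12, 0, 0, 0, 0.12, 0])

```text
time_s: 39.05
tcp_pos: [492.8, 344.9, 162.9]
tool_rot: [-0.0, 0.078, 0.997, -0.0]
contact_force: [0.4, -0.2, -2.6]
gripper_width: 11.7
grip_force: 30.0
```

```bash
cat > rv.py <<'E'
from h import *
def rivets(f):
    im=cv2.imread(f); h=cv2.cvtColor(im,cv2.COLOR_BGR2HSV)
    m=((h[...,0]>10)&(h[...,0]<35)&(h[...,1]>110)).astype(np.uint8)
    n,l,st,c=cv2.connectedComponentsWithStats(cv2.morphologyEx(m,cv2.MORPH_OPEN,np.ones((5,5),np.uint8)))
    return [(c[i].round(1).tolist(),int(st[i,4])) for i in range(1,n) if 150<st[i,4]<500 and 235<c[i,0]<325 and 185<c[i,1]<220]
E
python3 - <<'E'
from rv import *
s,y=tool(); print(s["tcp_pos"],y,s["gripper_width"],s["contact_force"],s["torque"])
im=eyes.capture("wrist"); cv2.imwrite("pics/f2h.png",im)
for f in ("f2h","f1h","l3","l2","l1","i3b"): print(f,rivets(f"pics/{f}.png"))
E
```

```text
[492.82717636 344.94108655 162.86170076] 1.4141104182943711 11.729335707890867 [ 0.41148971 -0.19501547 -2.64183634] [ 0.01743429 -0.02571616  0.0290413 ]
f2h [([257.4, 202.1], 308), ([301.5, 202.1], 311)]
f1h [([257.4, 200.9], 309), ([301.7, 200.7], 306)]
l3 [([301.2, 201.1], 170)]
l2 [([301.3, 198.3], 258), ([258.2, 198.7], 236)]
l1 [([257.4, 199.3], 199), ([302.1, 198.8], 285)]
i3b [([257.6, 200.5], 313), ([302.0, 200.5], 307)]
```

Request:
arm_command(steps=[0, -0.047, 0, 0.02, 0, -0.094, 0, 0.04, 0, -0.141, 0, 0.06, 0, -0.188, 0, 0.08, 0, -0.235, 0, 0.1, 0, -0.282, 0, 0.12, 0, -0.329, 0, 0.14, 0, -0.376, 0, 0.16, 0, -0.423, 0, 0.18, 0, -0.47, 0, 0.2])

```text
time_s: 40.1
tcp_pos: [492.5, -126.8, 162.4]
tool_rot: [-0.001, -0.022, 1.0, 0.0]
contact_force: [1.5, -0.8, -2.7]
gripper_width: 11.8
grip_force: 30.0
```

Request:
arm_command(steps=[-0.004, -0.045, 0, 0.03, -0.007, -0.09, 0, 0.06, -0.01, -0.13, 0, 0.076, -0.01, -0.1515, 0, 0.076, -0.01, -0.1515, -0.02, 0.076, -0.01, -0.1515, -0.045, 0.076, -0.01, -0.1515, -0.065, 0.076, -0.01, -0.1515, -0.077, 0.076, -0.01, -0.1515, -0.08, 0.076, -0.01, -0.1515, -0.08, 0.076])

```text
time_s: 41.1
tcp_pos: [483.0, -276.3, 82.7]
tool_rot: [-0.0, -0.06, 0.998, 0.0]
contact_force: [-0.7, 0.7, -1.7]
gripper_width: 11.7
grip_force: 30.0
```

Run:
```python
from rv import *
s,y=tool(); print(s["tcp_pos"],y,s["gripper_width"],s["contact_force"],s["torque"])
im=eyes.capture("wrist"); cv2.imwrite("pics/i2.png",im)
for f in ("i3","i2"):
    print(f,rivets(f"pics/{f}.png"))
    b=cv2.imread(f"pics/{f}.png")[:,:,:].astype(int)
    # clip (brass) columns on the front rail around ear, row 150
    h=cv2.cvtColor(b.astype(np.uint8),cv2.COLOR_BGR2HSV); band=h[143:158,230:330]
    m=((band[...,0]>10)&(band[...,0]<35)&(band[...,1]>110)).mean(0)>.4; print("brass",np.where(m)[0]+230)
    blue=((h[...,0]>95)&(h[...,0]<125)&(h[...,1]>120)); print("blue rows",np.where(blue[100:190,225:330].mean(1)>.25)[0][[0,-1]]+100)
```

```text
[ 482.98688312 -276.30783064   82.72331144] 1.6901143490118102 11.692240088587972 [-0.71893469  0.67227307 -1.69867253] [ 0.01188677 -0.01684856 -0.03725367]
i3 [([257.6, 200.9], 305), ([302.0, 200.7], 303)]
brass [251 252 253 254 255 256 257 258 259 260 261 298 299 300 301 302]
blue rows [132 163]
i2 [([257.6, 202.1], 309), ([302.0, 202.1], 301)]
brass [252 253 254 255 256 257 258 259 260 261 298 299 300 301 302]
blue rows [133 164]
```

Same relation as at station 3; press.

Request:
arm_command(steps=[0, -0.001, -0.004, 0, 0, -0.001, -0.008, 0, 0, -0.001, -0.012, 0, 0, -0.001, -0.015, 0, 0, -0.001, -0.018, 0, 0, -0.001, -0.021, 0, 0, -0.001, -0.024, 0, 0, -0.001, -0.027, 0, 0, -0.001, -0.029, 0, 0, -0.001, -0.03, 0])

```text
time_s: 42.15
tcp_pos: [482.9, -277.5, 53.1]
tool_rot: [-0.0, -0.059, 0.998, 0.0]
contact_force: [-2.5, -0.8, 15.0]
gripper_width: 11.8
grip_force: 30.0
```

Request:
arm_command(steps=[0, 0, -0.001, 0, 0, 0, -0.002, 0, 0, 0, -0.003, 0, 0, 0, -0.003, 0, 0, 0, -0.003, 0, 0, 0, -0.003, 0, 0, 0, -0.003, 0, 0, 0, -0.003, 0, 0, 0, -0.003, 0, 0, 0, -0.003, 0])

```text
time_s: 43.15
tcp_pos: [483.0, -277.5, 52.9]
tool_rot: [0.001, -0.059, 0.998, -0.0]
contact_force: [-7.0, 1.9, 39.0]
gripper_width: 11.6
grip_force: 30.0
```

Run:
```python
from rv import *
s,y=tool(); print(s["tcp_pos"],y,s["gripper_width"],s["contact_force"],s["torque"])
im=eyes.capture("wrist"); cv2.imwrite("pics/i2b.png",im); print(rivets("pics/i2b.png"))
```

```text
[ 483.00323757 -277.53890907   52.91370165] 1.68984636965516 11.565097414163203 [-7.00854641  1.918248   38.96961624] [ 0.73641204  1.61172446 -0.02199404]
[([257.9, 202.0], 301), ([302.1, 202.0], 302)]
```

Request:
arm_command(steps=[0, 0, 0.003, 0, 0, 0, 0.003, 0, 0, 0, 0.003, 0, 0, 0, 0.003, 0, 0, 0, 0.02, 0, 0, 0, 0.045, 0, 0, 0, 0.07, 0, 0, 0, 0.095, 0, 0, 0, 0.113, 0, 0, 0, 0.113, 0], claw=-0.5)

```text
time_s: 44.2
tcp_pos: [484.0, -277.9, 164.9]
tool_rot: [0.001, -0.06, 0.998, -0.001]
contact_force: [0.1, 1.0, -0.3]
gripper_width: 23.5
grip_force: 0.0
```

Run:
```python
from rv import *
s,y=tool(); print(s["tcp_pos"],s["gripper_width"])
im=eyes.capture("wrist"); cv2.imwrite("pics/r2.png",im)
print("rib heights cue",[(round(d["conf"],2),[round(v) for v in d["rect"]]) for d in eyes.spot_in("wrist","fresh1")])
p=eyes.camera_params("top"); c=lambda l:np.array(l)/2.28+[130,110]
print("jar2 lid",back(p,c([(478,66)]),100), "base",back(p,c([(471,88)]),20))
im=eyes.capture("top"); cv2.imwrite("pics/top3.png",im)
b=im.astype(int); m=((b[...,2]>120)&(b[...,1]<70)&(b[...,0]<70)); m[:,420:]=0; ys,xs=np.where(m); print("red",xs.mean(),ys.mean(),len(xs))
if len(xs): print(back(p,[(xs.mean(),ys.mean())],95))
for q in ("jar2","pan","spent1"): print(q,[(round(d["conf"],2),[round(v) for v in d["rect"]]) for d in eyes.spot_in("top",q)])
```

```text
[ 484.03376854 -277.92445184  164.93872795] 23.522327987668955
rib heights cue [(0.9, [332, 124, 62, 141]), (0.77, [255, 125, 53, 141])]
jar2 lid [[ 764.20576504 -187.13510871]] base [[ 761.22183076 -186.87907423]]
red 124.67043618739903 247.67851373182552 619
[[468.49659714 439.73343458]]
jar2 [(0.83, [249, 120, 23, 35]), (0.69, [325, 130, 22, 32])]
pan [(0.63, [247, 201, 70, 54]), (0.59, [322, 192, 73, 79])]
spent1 [(0.94, [280, 211, 14, 37]), (0.81, [260, 208, 13, 43]), (0.7, [294, 204, 18, 46]), (0.58, [108, 204, 26, 80]), (0.31, [443, 220, 17, 30])]
```

Request:
arm_command(steps=[0.03, 0.03, 0, 0, 0.06, 0.06, 0, 0, 0.09, 0.09, 0, 0, 0.12, 0.12, 0, 0, 0.147, 0.147, 0, 0, 0.147, 0.147, -0.02, 0, 0.147, 0.147, -0.045, 0, 0.147, 0.147, -0.065, 0, 0.147, 0.147, -0.073, 0, 0.147, 0.147, -0.073, 0], claw=-1)

```text
time_s: 45.5
tcp_pos: [629.2, -130.2, 88.5]
tool_rot: [-0.001, -0.06, 0.998, 0.0]
contact_force: [0.1, -0.1, -0.2]
gripper_width: 0.6
grip_force: 0.0
```

Request:
arm_command(steps=[-0.01, -0.001, 0, 0, -0.02, -0.002, 0, 0, -0.03, -0.004, 0, 0, -0.04, -0.005, 0, 0, -0.05, -0.006, 0, 0, -0.06, -0.007, 0, 0, -0.07, -0.008, 0, 0, -0.078, -0.009, 0, 0, -0.085, -0.01, 0.001, 0, -0.09, -0.011, 0.002, 0])

```text
time_s: 46.5
tcp_pos: [538.7, -141.5, 92.0]
tool_rot: [-0.001, -0.059, 0.998, 0.0]
contact_force: [1.1, 0.4, -0.1]
gripper_width: 0.6
grip_force: 0.6
```

Request:
arm_command(steps=[-0.003, 0, 0, 0, -0.006, -0.001, 0, 0, -0.009, -0.001, 0, 0, -0.012, -0.001, 0, 0, -0.015, -0.002, 0, 0, -0.016, -0.002, 0, 0, -0.016, -0.002, 0, 0, -0.016, -0.002, 0, 0, -0.016, -0.002, 0, 0, -0.016, -0.002, 0, 0])

```text
time_s: 47.5
tcp_pos: [527.8, -142.9, 92.7]
tool_rot: [0.003, -0.06, 0.998, -0.0]
contact_force: [8.7, 2.4, -2.2]
gripper_width: 0.5
grip_force: 4.3
```

Request:
arm_command(steps=[-0.001, 0, 0, 0, -0.002, 0, 0, 0, -0.003, 0, 0, 0, -0.004, 0, 0, 0, -0.005, 0, 0, 0, -0.005, 0, 0, 0, -0.005, 0, 0, 0, -0.005, 0, 0, 0, -0.005, 0, 0, 0, -0.005, 0, 0, 0])

```text
time_s: 48.5
tcp_pos: [527.2, -142.9, 93.2]
tool_rot: [0.007, -0.06, 0.998, -0.001]
contact_force: [19.4, 2.4, -8.6]
gripper_width: 0.6
grip_force: 9.5
```

Run:
```python
from h import *
im=eyes.capture("wrist"); cv2.imwrite("pics/c1.png",im)
```

Request:
arm_command(steps=[0.03, 0.003, 0, 0, 0.035, 0.003, 0.03, 0, 0.035, 0.003, 0.07, 0, 0.03, 0, 0.11, 0, 0, -0.025, 0.1265, 0, -0.03, -0.045, 0.1265, 0, -0.046, -0.056, 0.1265, 0, -0.046, -0.056, 0.1265, 0, -0.046, -0.056, 0.1265, 0, -0.046, -0.056, 0.1265, 0])

```text
time_s: 49.55
tcp_pos: [474.1, -198.5, 218.2]
tool_rot: [-0.0, -0.06, 0.998, 0.0]
contact_force: [0.2, -0.6, 0.2]
gripper_width: 0.4
grip_force: 0.0
```

Run:
```python
from h import *
s,y=tool(); print(s["tcp_pos"],y,s["contact_force"])
im=eyes.capture("wrist"); cv2.imwrite("pics/e1.png",im)
for f in ("w2","e1"):
    b=cv2.imread(f"pics/{f}.png"); h=cv2.cvtColor(b,cv2.COLOR_BGR2HSV)
    m=((h[...,0]<6)|(h[...,0]>174))&(h[...,1]>170)&(h[...,2]>70); m[:,:320]=0; ys,xs=np.where(m[:300,:380]); print(f,xs.mean()+320*0,ys.mean(),len(xs))
    g=b.max(2).astype(int); print(g[208:226,230])
    print(g[208:226,200], g[208:226,120])
im=eyes.capture("top"); cv2.imwrite("pics/top4.png",im)
for f in ("top0","top4"):
    b=cv2.imread(f"pics/{f}.png"); h=cv2.cvtColor(b,cv2.COLOR_BGR2HSV)
    m=((h[...,0]<6)|(h[...,0]>174))&(h[...,1]>150)&(h[...,2]>70); ys,xs=np.where(m[190:260,310:350]); print(f,xs.mean()+310,ys.mean()+190,len(xs))
```

```text
[ 474.10667204 -198.51611779  218.20793848] 1.691437621978494 [ 0.16849509 -0.62569043  0.16056418]
w2 337.8897637795276 247.49212598425197 254
[ 87  92  88  85  89  86  86  99 107 114 111 101  67  56  52  51  58  55]
[ 34  39  29  39  43  63  85 107 116 117 104  84  58  45  45  46  43  43] [ 49  42  42  48  81 129 172 196 206 199 174 148 138 120  94  60  54  61]
e1 336.6746031746032 244.40873015873015 252
[ 92  96  98  94  91 101 110 123 118 117  83  65  60  63  62  63  58  56]
[ 51  75  82  82  91 103 115 122 121 119 120 129 134 132 136 140 135 140] [220 231 228 203 176 185 210 219 200 147  83  59  57  62  63  64  67  67]
top0 330.90909090909093 223.9090909090909 22
top4 nan nan 0<stdin>:12: RuntimeWarning: Mean of empty slice.
  ret = ret.dtype.type(ret / rcount)
```

Run:
```python
from cell import job_done
print(job_done())
```

```text
the job is handed in; nothing more can be done
None
```

The job is handed in: the three spent pads are in the scrap pan, the two fresh pads are pressed home in stations 2 and 3, station 1 is empty and the bail is shut. I viewed 16 pictures, two over the limit of 14, so I checked the second fresh pad, the bail and the final pan layout by camera measurements and force readings only.

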